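# Check the kitchen scale and put the test weights away

### The arm

A 6-joint arm with a two-finger parallel gripper is mounted at the origin on the work surface. World frame = base frame: x ahead of the robot, y to its left, z up, the work surface at z = 0. Lengths are in m, angles in rad, forces in N, time in s.
With the tool pointing down it reaches from about 0.425 to 0.95 m from the base axis. Payload 3.5 kg.
Tool frame: the origin (TCP) lies on the centre line of the jaws, within the pads' length; the fingertips stand 8 mm ahead of it and the grasp point (between the pads) lies 11 mm behind it; z points along the fingers, y is the line along which they close (so a half turn about z gives the same grasp; the last joint's range is limited). The gripper opens to 85 mm and grips with 20 to 120 N. Pads are 22 mm wide; open, the fingers measure 114 mm over their backs; the gripper's body (76 mm by 85 mm) begins 54 mm behind the grasp point. The pads swing forward as they close: fully open they stand 13 mm farther back than shut.
Start: joints at [-1.333, 0.286, 1.577, -0, 1.279, -0.15], TCP at [0.255, -0.625, 0.239] pointing down, gripper open.
Joint ranges: [-2.77, 2.77], [-0.9, 2.22], [0.21, 2.48], [-1.53, 4.67], [0.24, 2.81], [-2.84, 2.84]. Speed limits (rad/s): [2.79, 2.79, 3.14, 3.14, 3.14, 3.14].

### API

Orientations are given as a unit quaternion [x, y, z, w].
In Python, from plant import ctrl gives the robot as it stands. The module is installed in compiled form; this text tells all that it offers.
- The arm moves only by the tool send_rows, never from a script. Its argument "steps" is a list of rows, each a list of 5 numbers: the shift along the tool's x, y, z in m, then the turn about the tool's z in degrees, then the opening, from -1 (shut) to 1 (fully open). A call has 1 to 12 rows; each row is the pose to reach, as a shift and turn from the pose commanded when the call began, along the tool's axes at that moment; what a row does not reach only later rows make up. A row lasts 1/10 s, in which the tool goes at most 50 mm and 8.59 degrees, less where a joint would pass 70% of its speed; a pose out of reach is approached as far as the arm can. A call with a gripper value outside its range is refused whole. The fingers move at their own pace and stop on an object; "squeeze" is the grip in N (left out, the last holds). Time passes only in rows, so rows that repeat a pose let the fingers close. It gives the time, the measured TCP pose, the force, the opening and the grip force at its end, in the units of the state.
- ctrl.get_state(): the state, without advancing time (a new reading comes with each control period).
- ctrl.read_camera(name): name is "scene" or "top" or "wrist"; returns the picture (384x512x3 uint8, red, green, blue); there is no depth.
- ctrl.calibration(name): a dict with "intrinsics" (3x3 intrinsics, pixels), "k1" (the pictures are not rectified: a ray, as slopes to the right and down, at radius r is drawn at 1 + k1 r^2 times it, then the intrinsics apply), "extrinsics" (4x4, takes a point from world to camera coordinates); the wrist camera has in their place "tool_from_camera" (4x4, takes a point from camera to tool coordinates, whose origin is the TCP and whose axes are the flange's). Camera axes: x right, y up, looking along -z (the intrinsics and any distortion apply to the point x, -y, -z); pixel columns grow to the right and rows downward; lengths in m; the calibration is good to about 2 mm. A picture is of the moment at which its call begins: read the wrist's pose just before it. calibration takes no time and is no camera call.
- ctrl.sign_off(): hands the job in; it is judged then, once.
The state is a dict: "time": time; "qpos": joint angles; "dq": joint speeds; "joint_efforts": joint torques, N m; "eef_pos": TCP position; "tcp_rot": TCP orientation; "contact_force": force on the tool from outside, world axes, zero at the start; "wrist_torque": the same for the moment, N m; "opening": opening from 0.0 (shut) to 1.0 (fully open); "finger_force": force on a finger pad.
Only numpy, scipy, OpenCV 4.12 (cv2) and the standard library are available. Lean on these libraries where they do the work, as an engineer would, in place of code of your own. Each camera call takes 0.05 s, during which the arm holds its last target. There are 200 camera calls.

### The job

Check the bench scale: stand the larger of the two steel weights that are out on the table upright in the middle of the scale's small round pan, with no edge overhanging, let go of it and leave it there for at least two seconds while the reading settles. In the end both weights must be put away upright and fully home in the wooden block, each in the hole that matches its diameter. Lower the weights rather than dropping them, and leave everything else, including the weight already in the block, where it stands.

Things in the scene. Friction and masses are not known exactly. Their poses are not given: they have to be found in the camera images.
- big_center (a point): Plain steel pillar weight, upright on the table, about 280 g: round body 32 mm in diameter, 40 mm tall (foot chamfered 2.5 mm), and on it a straight round stem 14 mm in diameter, 40 mm tall. Grip it by the stem, the body must go into a hole. The point is its centre, 40 mm above its underside, where the stem begins; z is up its axis. The larger of the two out on the table.
- small_center (a point): Plain steel pillar weight, upright on the table, about 190 g: round body 26 mm in diameter, 40 mm tall (foot chamfered 2.5 mm), and on it a straight round stem 14 mm in diameter, 40 mm tall. Grip it by the stem, the body must go into a hole. The point is its centre, 40 mm above its underside, where the stem begins; z is up its axis. The smaller of the two out on the table.
- pan (a point): Centre of the top face of the bench scale's small round steel pan, 56 mm in diameter, 50 mm above the table; x points from the display to the pan end. The scale is fixed, a white box 170 mm (along x) by 130 mm by 34 mm; the pan stands 12 mm clear of it on a short neck, and does not move.
- block_hole0 (a point): Mouth centre of hole 0 of the graded block, at its top face: for a 16 mm weight (hole 18.5 mm wide, 26 mm deep, flat bottom, mouth chamfered 2 mm). Empty, at one end of the row. The block is of wood, fixed, 204 mm long (x, along the row), 64 mm wide, 36 mm tall; its five holes lie in a straight row, graded from this one up.
- block_hole1 (a point): Mouth centre of hole 1 of the graded block, at its top face: for a 20 mm weight (hole 22.5 mm wide, 26 mm deep, flat bottom, mouth chamfered 2 mm). Already filled by the weight that stays in the block.
- block_hole2 (a point): Mouth centre of hole 2 of the graded block, at its top face: for a 26 mm weight (hole 28.5 mm wide, 26 mm deep, flat bottom, mouth chamfered 2 mm). Empty.
- block_hole3 (a point): Mouth centre of hole 3 of the graded block, at its top face: for a 32 mm weight (hole 34.5 mm wide, 26 mm deep, flat bottom, mouth chamfered 2 mm). Empty.
- block_hole4 (a point): Mouth centre of hole 4 of the graded block, at its top face: for a 38 mm weight (hole 40.5 mm wide, 26 mm deep, flat bottom, mouth chamfered 2 mm). Empty, at the other end; its weight is not here.
- kept_center (a point): The weight that is already put away in hole 1, body 20 mm in diameter, otherwise like the other two: its centre, 40 mm above its underside. To be left there.
- jamjar_center (a point): Bystander: round amber jar with steel lid, 66 mm in diameter, 95 mm tall; its centre. It stands close to the larger weight.
- shaker_center (a point): Bystander: small clear round shaker, 42 mm in diameter, 85 mm tall; its centre. It stands close to the smaller weight.
- mug_center (a point): Bystander: white mug, 76 mm in diameter, 90 mm tall, its handle to its +y, reaching about 70 mm from its axis; its centre.
- spicejar_center (a point): Bystander: round glass jar with black lid, 50 mm in diameter, 100 mm tall; its centre. It stands behind the block.
- syrup_center (a point): Bystander: amber bottle, 58 mm in diameter, 150 mm tall; its centre. It stands by a far corner of the scale.
- tin_center (a point): Bystander: closed aluminium tin, 110 x 75 x 50 mm; its centre.
- spoon_grip (a point): Bystander: wooden spoon 200 mm long lying flat on the table; a point on its handle.
Mind the look-alikes: they are no part of the job. Leave any orange look-alike of the part that bears small_center alone.

How it is judged:
On the way:
1. the larger weight stands released and upright in the middle of the scale's pan, no edge overhanging, for about two seconds (horizontal distance between big_center and pan below 0.012 m and z of big_center in the frame of pan between 0.036 and 0.044 m and angle between big_center's own z axis and vertical below 0.06 rad and linear speed of big below 0.02 m/s and contact force between the fingers and big below 0.1 N), for 1.8 s.
At the end, for the whole second after the job is handed in: The 32 mm weight stands in hole 3 and the 26 mm weight in hole 2: upright within 0.1 rad, axis within 6 mm of the hole's, at the bottom within 4 mm (its centre 8 to 18 mm above the block's top, 14 mm when fully home), released and at rest; the 20 mm weight is still in hole 1 (horizontal distance between big_center and block_hole3 below 0.006 m and z of big_center in the frame of block_hole3 between 0.008 and 0.018 m and angle between each of big_center, small_center's own z axis and vertical below 0.1 rad and linear speed of each of big, small below 0.02 m/s and horizontal distance between small_center and block_hole2 below 0.006 m and z of small_center in the frame of block_hole2 between 0.008 and 0.018 m and horizontal distance between kept_center and block_hole1 below 0.006 m); the robot touches nothing.
It fails at once if a jar, bottle, mug, shaker or the tin is moved more than 25 mm or knocked over (distance of any of jamjar_center, shaker_center, mug_center, spicejar_center, syrup_center, tin_center from where it was at the start of the episode above 0.025 m or angle between any of jamjar_center, shaker_center, mug_center, spicejar_center, syrup_center, tin_center's own z axis and vertical above 0.5 rad).
It fails at once if the spoon is moved more than 25 mm (distance of spoon_grip from where it was at the start of the episode above 0.025 m).
It fails at once if the weight kept in the block is lifted or moved more than 10 mm (distance of kept_center from where it was at the start of the episode above 0.01 m).
It fails at once if the larger weight is dropped from more than about 30 mm (falls faster than 0.8 m/s out of the fingers) (linear speed of big above 0.8 m/s and contact force between the fingers and big below 0.05 N).
It fails at once if the smaller weight is dropped from more than about 30 mm (falls faster than 0.8 m/s out of the fingers) (linear speed of small above 0.8 m/s and contact force between the fingers and small below 0.05 N).
It also fails if it takes over 70 s, if anything falls off the work surface, if the arm or the gripper's body presses on something with over 40 N, if the wrist force passes 120 N, or if a joint passes its speed limit or range.

## Working session

There is one attempt and no reset: what is moved stays moved. The work goes in short steps, Python scripts to look and compute and a tool call to move; the robot and the scene stay as the last step left them, time stands still between calls to the robot, and variables do not carry over. Pictures are saved under pics/ and viewed, at most 10 in all, crops included, and the job is handed in when it is done.

Besides the shell and the picture viewer there is one more tool, called after "Request:" as name(argument=value, ...), one argument or row to a line, values as JSON. send_rows: Moves the arm, as the interface text tells. Its arguments: {"type":"object","properties":{"steps":{"type":"array","items":{"type":"array","items":{"type":"number"}}},"squeeze":{"type":"number"}},"required":["steps"]}

```bash
mkdir -p pics; cat > h.py <<'E'
import numpy as np,cv2
from plant import ctrl
from scipy.spatial.transform import Rotation as R
def snap(n,f):
    s=ctrl.get_state(); im=ctrl.read_camera(n); np.savez('pics/'+f+'.npz',p=s['eef_pos'],q=s['tcp_rot'],im=im)
    cv2.imwrite('pics/'+f+'.png',im[:,:,::-1]); return im,s
def cam(n,s=None):
    c=ctrl.calibration(n)
    if n=='wrist':
        T=np.eye(4);T[:3,:3]=R.from_quat(s['tcp_rot']).as_matrix();T[:3,3]=s['eef_pos']
        E=np.linalg.inv(T@np.array(c['tool_from_camera']))
    else: E=np.array(c['extrinsics'])
    return np.array(c['intrinsics']),c['k1'],E
def px2w(C,uv,z):
    K,k1,E=C; d=np.linalg.inv(K)@[uv[0],uv[1],1]; rd=np.hypot(d[0],d[1]); r=rd
    for _ in range(30): r=rd/(1+k1*r*r)
    f=r/rd if rd>0 else 1; v=np.array([d[0]*f,-d[1]*f,-1]); I=np.linalg.inv(E)
    w=I[:3,:3]@v; o=I[:3,3]; return o+w*(z-o[2])/w[2]
def w2px(C,P):
    K,k1,E=C; p=E[:3,:3]@np.array(P)+E[:3,3]; a,b=p[0]/-p[2],-p[1]/-p[2]; g=1+k1*(a*a+b*b)
    return (K@[a*g,b*g,1])[:2]
E
python3 - <<'E'
from h import *
a,_=snap('top','top0'); b,_=snap('scene','sc0')
cv2.imwrite('pics/top0b.png',cv2.resize(a[:,:,::-1],(800,600),interpolation=cv2.INTER_CUBIC))
cv2.imwrite('pics/sc0b.png',cv2.resize(b[:,:,::-1],(800,600),interpolation=cv2.INTER_CUBIC))
print(ctrl.get_state()); 
for n in('top','scene','wrist'):print(ctrl.calibration(n))
E
```

```text
{'time': 0.1, 'qpos': array([-1.33298477e+00,  2.87125923e-01,  1.57807582e+00, -2.48939994e-05,
        1.27861151e+00, -1.50036580e-01]), 'dq': array([-8.77603950e-04, -3.59344834e-03, -2.48901969e-03, -1.77232575e-03,
        1.59091812e-03, -8.39882405e-06]), 'joint_efforts': array([ 6.25610082e-04, -4.07298160e+01, -2.93697417e+01, -1.93264545e-04,
        3.43050233e-03,  1.17094952e-06]), 'eef_pos': array([ 0.25513957, -0.62427588,  0.23802844]), 'tcp_rot': array([ 9.81254282e-01,  1.92714297e-01, -6.06164884e-05, -1.10870480e-03]), 'contact_force': array([-0.13953919, -0.11604846,  0.52490835]), 'wrist_torque': array([ 0.01799611, -0.0197977 , -0.01844538]), 'finger_force': 0.0, 'opening': 0.9965896868721642}
{'intrinsics': array([[498.19165036,   0.        , 248.941013  ],
       [  0.        , 498.19165036, 196.46792764],
       [  0.        ,   0.        ,   1.        ]]), 'k1': -0.09890147072148558, 'extrinsics': array([[ 2.66039299e-02, -9.99586391e-01,  1.09214840e-02,
        -2.92363773e-04],
       [ 9.95006578e-01,  2.75302514e-02,  9.59374561e-02,
        -5.746550
[... 500 characters left out ...]
  0.19553433],
       [ 0.43345871, -0.5442325 ,  0.71827887, -1.6218566 ],
       [ 0.        ,  0.        ,  0.        ,  1.        ]])}
{'intrinsics': array([[316.12390382,   0.        , 260.90456863],
       [  0.        , 316.12390382, 195.48539074],
       [  0.        ,   0.        ,   1.        ]]), 'k1': -0.0021398923488824798, 'tool_from_camera': array([[-1.90240535e-04,  9.52858547e-01,  3.03414821e-01,
         7.70549496e-02],
       [ 9.99999718e-01,  4.01827038e-04, -6.34919038e-04,
        -1.29713205e-03],
       [-7.26908310e-04,  3.03414614e-01, -9.52858354e-01,
        -1.34715471e-01],
       [ 0.00000000e+00,  0.00000000e+00,  0.00000000e+00,
         1.00000000e+00]])}
```

View pics/top0b.png

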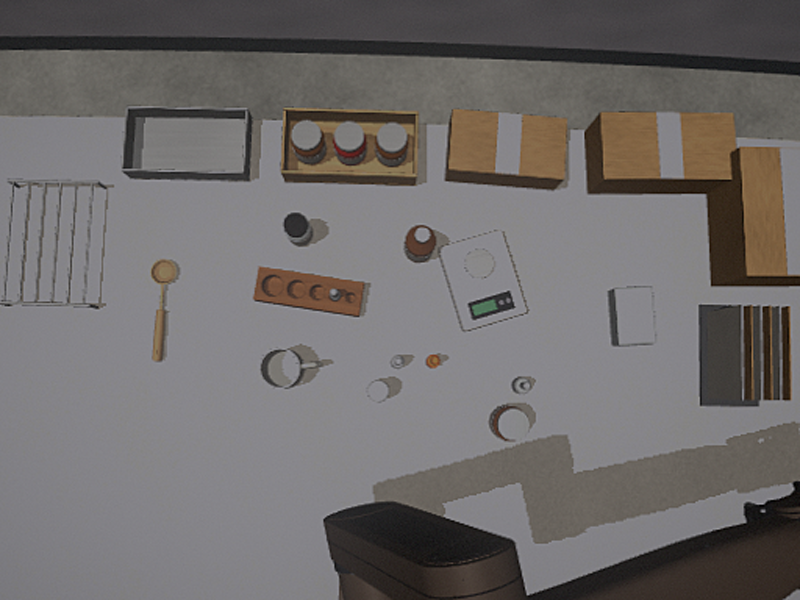

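View pics/sc0b.png

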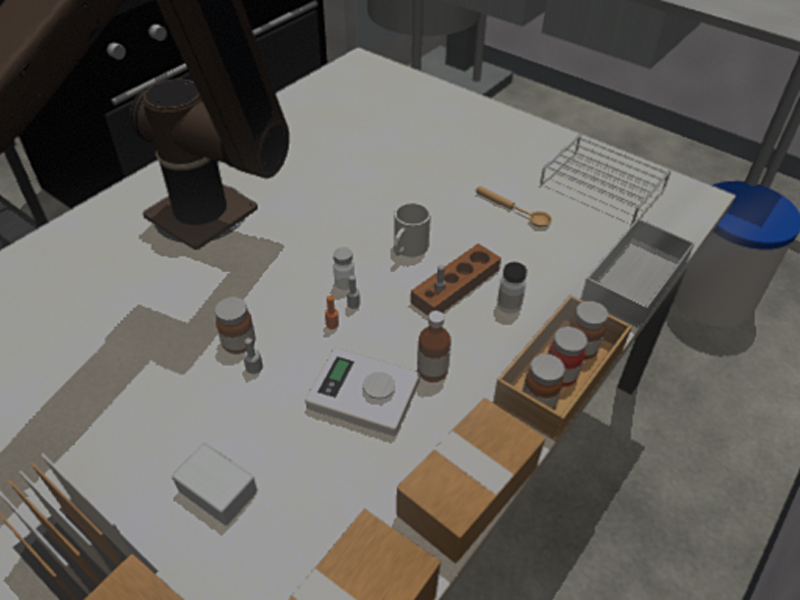

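The top view shows the big weight at about (522,384), the small one at (399,361), and the orange decoy at (433,361). The pan is at (481,263), and the block row runs from hole 4 at (271,286) to hole 0 at (350,297). I'll enlarge a crop of this area.

```bash
python3 - <<'E'
from h import *
a=np.load('pics/top0.npz')['im'][140:290,155:355]
cv2.imwrite('pics/c1.png',cv2.resize(a[:,:,::-1],(800,600),interpolation=cv2.INTER_CUBIC))
E
```

```text
(no output)
```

View pics/c1.png

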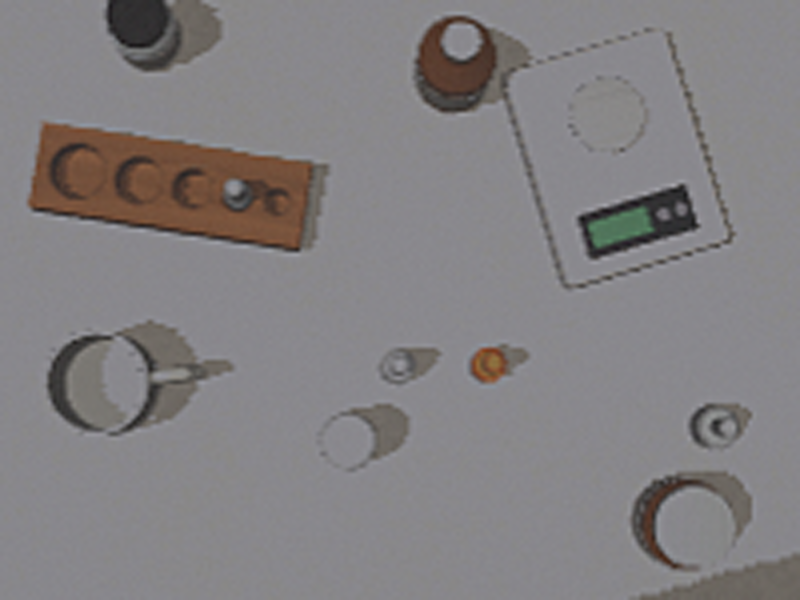

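The crop (4x) shows holes 4, 3, 2 and 0 at (78,171), (140,181), (193,188) and (279,201). The pan is at (608,114), the big body at (714,426) with its stem top at (721,427), and the small weight's stem top at (401,364). Jar lid is at (695,526), shaker top at (348,441), decoy at (490,363).

```bash
python3 - <<'E'
from h import *
C=cam('top')
for n,x,y,z in [('h4',78,171,.036),('h3',140,181,.036),('h2',193,188,.036),('h0',279,201,.036),('kept',236,188,.09),('pan',608,114,.05),('bigtop',721,427,.08),('bigbody',714,426,.04),('small',401,364,.08),('jar',695,526,.095),('shaker',348,441,.085),('decoy',490,363,.08),('syrup',462,40,.15),('mug',105,384,.09),('spice',140,18,.1),
 ('bc',43,123,.036),('bc',312,162,.036),('bc',298,249,.036),('bc',30,207,.036)]:
    print(n,px2w(C,(155+x/4-.4,140+y/4-.4),z).round(4))
s=ctrl.get_state();M=R.from_quat(s['tcp_rot']).as_matrix();print(M.round(3),s['eef_pos'])
E
```

```text
h4 [0.6097 0.2394 0.036 ]
h3 [0.6035 0.1929 0.036 ]
h2 [0.5993 0.1532 0.036 ]
h0 [0.5914 0.089  0.036 ]
kept [0.594  0.1178 0.09  ]
pan [ 0.6615 -0.1532  0.05  ]
bigtop [ 0.4325 -0.2345  0.08  ]
bigbody [ 0.4331 -0.2367  0.04  ]
small [ 0.4717 -0.0038  0.08  ]
jar [ 0.3622 -0.2143  0.095 ]
shaker [0.4159 0.0326 0.085 ]
decoy [ 0.4741 -0.0675  0.08  ]
syrup [ 0.6946 -0.0388  0.15  ]
mug [0.4514 0.2063 0.09  ]
spice [0.7138 0.1903 0.1   ]
bc [0.6451 0.2671 0.036 ]
bc [0.6213 0.0653 0.036 ]
bc [0.556  0.0738 0.036 ]
bc [0.5818 0.2741 0.036 ]
[[ 0.926  0.378 -0.001]
 [ 0.378 -0.926  0.002]
 [ 0.    -0.002 -1.   ]] [ 0.25513957 -0.62427588  0.23802844]
```

Request:
send_rows(
  steps=[
    [0.16, -0.15, 0, 15, 1],
    [0.312, -0.293, 0, 30, 1],
    [0.312, -0.293, 0, 30, 1],
    [0.312, -0.293, 0, 30, 1],
    [0.312, -0.293, 0, 30, 0.3],
    [0.312, -0.293, 0, 30, 0.3],
    [0.312, -0.293, 0, 30, 0.3],
    [0.312, -0.293, 0, 30, 0.3],
    [0.312, -0.293, 0, 30, 0.3],
    [0.312, -0.293, 0, 30, 0.3],
    [0.312, -0.293, 0, 30, 0.3],
    [0.312, -0.293, 0, 30, 0.3],
  ],
)

```text
time: 1.3
eef_pos: [0.4329, -0.2364, 0.2391]
tcp_rot: [0.998, -0.068, -0.0, 0.0]
contact_force: [0.2, 0.1, 0.1]
opening: 0.651
finger_force: 0.0
```

```bash
python3 - <<'E'
from h import *
a,s=snap('wrist','w1');cv2.imwrite('pics/w1b.png',cv2.resize(a[:,:,::-1],(800,600),interpolation=cv2.INTER_CUBIC))
print(s['eef_pos'],R.from_quat(s['tcp_rot']).as_matrix().round(3),s['contact_force'],s['opening'],s['time'])
C=cam('wrist',s)
for p in[(.4326,-.2355,.08),(.4326,-.2355,.04)]:print(w2px(C,p)*1.5625)
E
```

```text
[ 0.43294327 -0.23640864  0.23911933] [[ 0.991 -0.136 -0.   ]
 [-0.136 -0.991 -0.   ]
 [-0.     0.    -1.   ]] [0.23937249 0.05196235 0.0742234 ] 0.6510862798058902 1.3
[407.29454674 279.72698974]
[407.294462   265.03371567]
```

View pics/w1b.png

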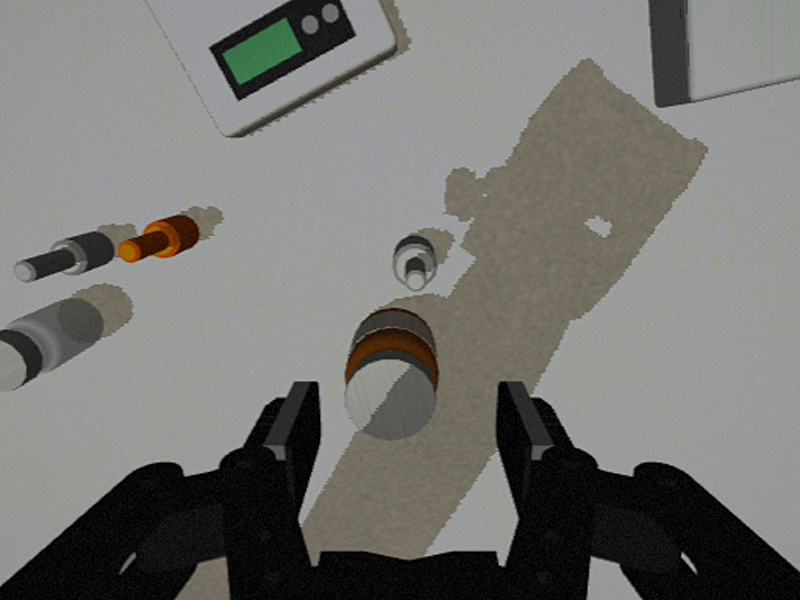

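Wrist view: the big weight's stem top is at (417,281) and its body top at (414,263). The jar lid is at (391,400), just behind it. The small weight's stem top is at (25,271), next to the decoy.

```bash
python3 - <<'E'
from h import *
s=np.load('pics/w1.npz');C=cam('wrist',dict(eef_pos=s['p'],tcp_rot=s['q']))
M=R.from_quat(s['q']).as_matrix()
for n,u,z in[('stem',(417,281),.08),('body',(414,263),.04),('jar',(391,400),.095),('small',(25,271),.08)]:
    w=px2w(C,np.array(u)/1.5625-.15,z);print(n,w.round(4),(M.T@(w-s['p'])).round(4))
E
```

```text
stem [ 0.4312 -0.2412  0.08  ] [-0.001   0.0049  0.1591]
body [ 0.4336 -0.2401  0.04  ] [0.0012 0.0036 0.1991]
jar [ 0.3605 -0.215   0.095 ] [-0.0746 -0.0113  0.1442]
small [ 0.4702 -0.0047  0.08  ] [ 0.0054 -0.2346  0.1591]
```

Request:
send_rows(
  steps=[
    [0, 0.0045, 0.04, 0, 0.3],
    [0, 0.0045, 0.08, 0, 0.3],
    [0, 0.0045, 0.12, 0, 0.3],
    [0, 0.0045, 0.15, 0, 0.3],
    [0, 0.0045, 0.17, 0, 0.3],
    [0, 0.0045, 0.186, 0, 0.3],
    [0, 0.0045, 0.186, 0, 0.3],
    [0, 0.0045, 0.186, 0, 0.3],
  ],
)

```text
time: 2.15
eef_pos: [0.4324, -0.241, 0.0534]
tcp_rot: [0.998, -0.069, -0.0, -0.0]
contact_force: [0.2, -1.5, 1.5]
opening: 0.651
finger_force: 0.0
```

Request:
send_rows(
  steps=[
    [0, 0, 0, 0, -1],
    [0, 0, 0, 0, -1],
    [0, 0, 0, 0, -1],
    [0, 0, 0, 0, -1],
    [0, 0, 0, 0, -1],
    [0, 0, 0, 0, -1],
    [0, 0, 0, 0, -1],
    [0, 0, 0, 0, -1],
    [0, 0, 0, 0, -1],
    [0, 0, 0, 0, -1],
  ],
  squeeze=50,
)

```text
time: 3.15
eef_pos: [0.4334, -0.2408, 0.0544]
tcp_rot: [0.998, -0.068, 0.001, 0.001]
contact_force: [-1.3, -0.7, 6.3]
opening: 0.146
finger_force: 49.1
```

Request:
send_rows(
  steps=[
    [0, 0, -0.02, 0, -1],
    [0, 0, -0.05, 0, -1],
    [0, 0, -0.09, 0, -1],
    [0, 0, -0.13, 0, -1],
    [0.04, -0.03, -0.13, 0, -1],
    [0.08, -0.06, -0.13, 0, -1],
    [0.12, -0.09, -0.13, 0, -1],
    [0.155, -0.118, -0.13, 0, -1],
    [0.155, -0.118, -0.13, 0, -1],
    [0.155, -0.118, -0.13, 0, -1],
    [0.155, -0.118, -0.13, 0, -1],
  ],
)

```text
time: 4.25
eef_pos: [0.601, -0.1441, 0.182]
tcp_rot: [0.998, -0.068, -0.001, -0.0]
contact_force: [0.2, 0.4, -2.3]
opening: 0.146
finger_force: 49.2
```

```bash
python3 - <<'E'
from h import *
a,s=snap('wrist','w2');cv2.imwrite('pics/w2b.png',cv2.resize(a[:,:,::-1],(800,600),interpolation=cv2.INTER_CUBIC))
C=cam('wrist',s);print(s['eef_pos'],s['contact_force'],w2px(C,(.6615,-.1532,.05))*1.5625)
E
```

```text
[ 0.60098804 -0.14410052  0.18197799] [ 0.19725044  0.35657086 -2.31511389] [410.5793333  178.31936907]
```

View pics/w2b.png

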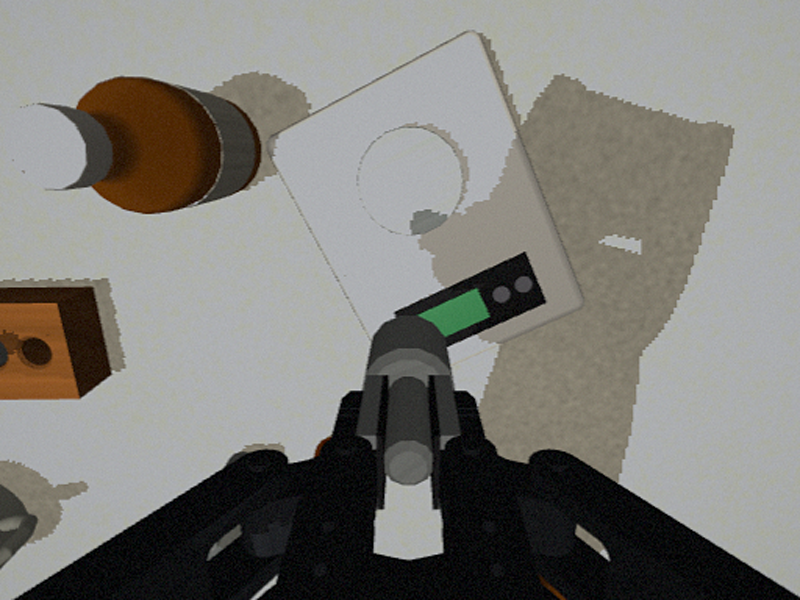

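The pan centre is at (411,180), which agrees with the top-camera estimate. The held weight hangs straight, with its stem top at (408,463) and the front of its foot at v≈318.

```bash
python3 - <<'E'
from h import *
s=np.load('pics/w2.npz');C=cam('wrist',dict(eef_pos=s['p'],tcp_rot=s['q']));p=s['p']
M=R.from_quat(s['q']).as_matrix()
w=px2w(C,np.array((411,180))/1.5625-.15,.05);print(w,M.T@(w-p))
w=px2w(C,np.array((408,463))/1.5625-.15,p[2]+.0256);print('stemtop',M.T@(w-p))
for x0 in(-.004,0,.004):
  for t in[(x0+.016,0,.051),(x0+.0135,0,.0535),(x0,0,.0535),(x0,0,-.0256),(x0,.016,.04),(x0,-.016,.04)]:print(x0,t,(w2px(C,p+M@t)*1.5625).round(0))
E
```

```text
[ 0.66075813 -0.15319816  0.05      ] [0.06081786 0.00097249 0.13180919]
stemtop [-0.00080604 -0.00072977 -0.02559751]
-0.004 (0.012, 0, 0.051) [409. 318.]
-0.004 (0.0095, 0, 0.0535) [409. 322.]
-0.004 (-0.004, 0, 0.0535) [409. 353.]
-0.004 (-0.004, 0, -0.0256) [411. 473.]
-0.004 (-0.004, 0.016, 0.04) [451. 367.]
-0.004 (-0.004, -0.016, 0.04) [368. 367.]
0 (0.016, 0, 0.051) [409. 309.]
0 (0.0135, 0, 0.0535) [409. 313.]
0 (0, 0, 0.0535) [409. 344.]
0 (0, 0, -0.0256) [411. 460.]
0 (0, 0.016, 0.04) [451. 357.]
0 (0, -0.016, 0.04) [368. 357.]
0.004 (0.02, 0, 0.051) [409. 299.]
0.004 (0.0175, 0, 0.0535) [409. 303.]
0.004 (0.004, 0, 0.0535) [409. 335.]
0.004 (0.004, 0, -0.0256) [411. 447.]
0.004 (0.004, 0.016, 0.04) [451. 348.]
0.004 (0.004, -0.016, 0.04) [368. 348.]
```

Request:
send_rows(
  steps=[
    [0.03, 0.001, 0, 0, -1],
    [0.063, 0.002, 0, 0, -1],
    [0.063, 0.002, 0, 0, -1],
    [0.063, 0.002, 0.03, 0, -1],
    [0.063, 0.002, 0.055, 0, -1],
    [0.063, 0.002, 0.068, 0, -1],
    [0.063, 0.002, 0.073, 0, -1],
    [0.063, 0.002, 0.075, 0, -1],
    [0.063, 0.002, 0.076, 0, -1],
    [0.063, 0.002, 0.076, 0, -1],
    [0.063, 0.002, 0.076, 0, -1],
  ],
)

```text
time: 5.4
eef_pos: [0.665, -0.1549, 0.1087]
tcp_rot: [0.998, -0.068, 0.001, 0.0]
contact_force: [-0.0, -1.1, -1.8]
opening: 0.149
finger_force: 49.2
```

```bash
python3 - <<'E'
from h import *
a,s=snap('wrist','w3');cv2.imwrite('pics/w3b.png',cv2.resize(a[:,:,::-1],(800,600),interpolation=cv2.INTER_CUBIC))
print(s['eef_pos'],s['contact_force'])
E
```

```text
[ 0.66504487 -0.15487168  0.10865602] [-0.03895732 -1.05664651 -1.75347982]
```

View pics/w3b.png

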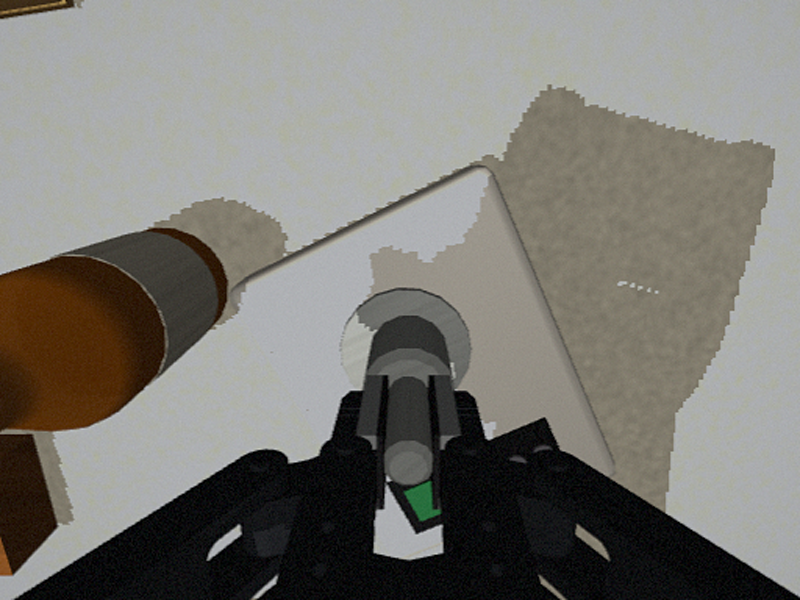

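The pan spans 341–470, so its centre is at about 405. The weight is at 408 and its front gap is about 12 mm, so it is centred. I'll lower it the last few millimetres.

Request:
send_rows(
  steps=[
    [0, -0.001, 0.001, 0, -1],
    [0, -0.001, 0.002, 0, -1],
    [0, -0.001, 0.002, 0, -1],
    [0, -0.001, 0.003, 0, -1],
    [0, -0.001, 0.003, 0, -1],
  ],
)

```text
time: 5.95
eef_pos: [0.6647, -0.1537, 0.1045]
tcp_rot: [0.998, -0.068, 0.0, 0.0]
contact_force: [0.2, 0.6, -0.7]
opening: 0.15
finger_force: 49.3
```

Request:
send_rows(
  steps=[
    [0, 0, 0, 0, -1],
    [0, 0, 0, 0, -1],
    [0, 0, 0.0005, 0, -1],
    [0, 0, 0.0005, 0, -1],
  ],
)

```text
time: 6.35
eef_pos: [0.6648, -0.1537, 0.1046]
tcp_rot: [0.998, -0.068, 0.0, 0.0]
contact_force: [-1.0, 1.5, 1.9]
opening: 0.149
finger_force: 49.7
```

Request:
send_rows(
  steps=[
    [0, 0, 0, 0, -0.5],
    [0, 0, 0, 0, -0.3],
    [0, 0, 0, 0, 0],
    [0, 0, 0, 0, 0],
    [0, 0, 0, 0, 0],
    [0, 0, -0.03, 0, 0],
    [0, 0, -0.06, 0, 0],
    [0, 0, -0.08, 0, 0],
    [0, 0, -0.08, 0, 0],
    [0, 0, -0.08, 0, 0],
    [0, 0, -0.08, 0, 0],
    [0, 0, -0.08, 0, 0],
  ],
)

```text
time: 7.55
eef_pos: [0.6635, -0.1533, 0.1814]
tcp_rot: [0.998, -0.068, -0.002, -0.001]
contact_force: [0.1, 0.1, 0.8]
opening: 0.503
finger_force: 0.0
```

```bash
python3 - <<'E'
from h import *
a,s=snap('wrist','w4');cv2.imwrite('pics/w4b.png',cv2.resize(a[:,:,::-1],(800,600),interpolation=cv2.INTER_CUBIC))
print(s['eef_pos'],s['contact_force'],s['opening'])
E
```

```text
[ 0.66350324 -0.15329778  0.18141265] [0.09449414 0.12453548 0.79045491] 0.5027125412185707
```

View pics/w4b.png

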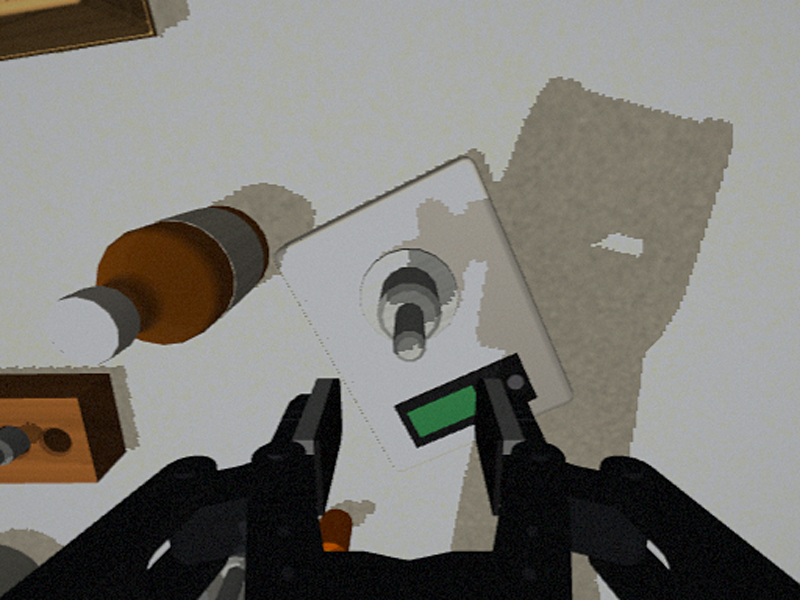

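The big weight stands upright in the middle of the pan: pan centre about (408,300), body centred on it. While the reading settles I'll fetch the small weight.

Request:
send_rows(
  steps=[
    [0, 0, -0.03, 0, 0],
    [-0.03, -0.017, -0.05, -8, 0],
    [-0.07, -0.04, -0.05, -16, -0.3],
    [-0.11, -0.063, -0.05, -24, -0.3],
    [-0.15, -0.086, -0.05, -32, -0.3],
    [-0.19, -0.109, -0.05, -40, -0.3],
    [-0.211, -0.121, -0.05, -48, -0.3],
    [-0.211, -0.121, -0.05, -56, -0.3],
    [-0.211, -0.121, -0.05, -64, -0.3],
    [-0.211, -0.121, -0.05, -72, -0.3],
    [-0.211, -0.121, -0.05, -80, -0.3],
    [-0.211, -0.121, -0.05, -88, -0.3],
  ],
)

```text
time: 8.8
eef_pos: [0.4715, -0.0051, 0.2331]
tcp_rot: [0.763, 0.646, -0.0, -0.0]
contact_force: [0.8, -0.2, -0.3]
opening: 0.349
finger_force: 0.0
```

Request:
send_rows(
  steps=[
    [0, 0, 0, -3, -0.3],
    [0, 0, 0, -3, -0.3],
    [0, 0, 0, -3, -0.3],
  ],
)

```text
time: 9.1
eef_pos: [0.4716, -0.0052, 0.2333]
tcp_rot: [0.748, 0.664, -0.0, -0.0]
contact_force: [-0.0, -0.0, 0.0]
opening: 0.347
finger_force: 0.0
```

```bash
python3 - <<'E'
from h import *
a,s=snap('wrist','w5');cv2.imwrite('pics/w5b.png',cv2.resize(a[:,:,::-1],(800,600),interpolation=cv2.INTER_CUBIC))
print(s['eef_pos'],R.from_quat(s['tcp_rot']).as_matrix().round(3),s['opening'])
E
```

```text
[ 0.47162338 -0.00517578  0.23333403] [[ 0.119  0.993 -0.001]
 [ 0.993 -0.119  0.   ]
 [ 0.    -0.001 -1.   ]] 0.34710536742555453
```

View pics/w5b.png

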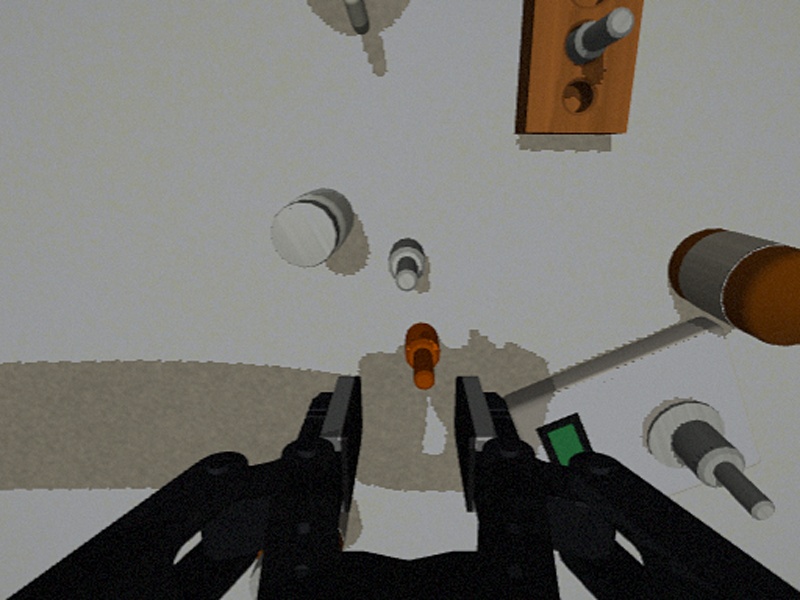

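The small weight's stem top is at (405,282) and its body top at (406,264), so it lies right on the tool axis. The shaker top is at (305,233) and the decoy at (424,380), both clear of the fingers.

```bash
python3 - <<'E'
from h import *
s=np.load('pics/w5.npz');C=cam('wrist',dict(eef_pos=s['p'],tcp_rot=s['q']))
M=R.from_quat(s['q']).as_matrix()
for n,u,z in[('stem',(405,282),.08),('body',(406,264),.04),('h0',(579,97),.036),('keptbase',(581,42),.05),('bigtop',(763,509),.13),('shaker',(305,233),.085)]:
    w=px2w(C,np.array(u)/1.5625-.15,z);print(n,w.round(4),(M.T@(w-s['p'])).round(4))
E
```

```text
stem [ 0.4689 -0.0033  0.08  ] [ 0.0016 -0.0028  0.1533]
body [ 0.4695 -0.0014  0.04  ] [ 0.0035 -0.0023  0.1933]
h0 [0.5891 0.0903 0.036 ] [0.1088 0.1054 0.1973]
keptbase [0.5861 0.119  0.05  ] [0.1369 0.099  0.1833]
bigtop [ 0.6615 -0.1508  0.13  ] [-0.1219  0.206   0.1031]
shaker [0.4155 0.0338 0.085 ] [ 0.032  -0.0602  0.1484]
```

Request:
send_rows(
  steps=[
    [0.0025, -0.0025, 0.04, 0, -0.3],
    [0.0025, -0.0025, 0.08, 0, -0.3],
    [0.0025, -0.0025, 0.12, 0, -0.3],
    [0.0025, -0.0025, 0.15, 0, -0.3],
    [0.0025, -0.0025, 0.17, 0, -0.3],
    [0.0025, -0.0025, 0.18, 0, -0.3],
    [0.0025, -0.0025, 0.18, 0, -0.3],
    [0.0025, -0.0025, 0.18, 0, -0.3],
  ],
)

```text
time: 9.95
eef_pos: [0.4705, -0.0026, 0.0547]
tcp_rot: [0.748, 0.664, 0.0, 0.001]
contact_force: [-0.1, 0.5, -0.6]
opening: 0.349
finger_force: 0.0
```

Request:
send_rows(
  steps=[
    [0, 0, 0, 0, -1],
    [0, 0, 0, 0, -1],
    [0, 0, 0, 0, -1],
    [0, 0, 0, 0, -1],
    [0, 0, 0, 0, -1],
    [0, 0, 0, 0, -1],
    [0, 0, 0, 0, -1],
  ],
)

```text
time: 10.65
eef_pos: [0.471, -0.0027, 0.0555]
tcp_rot: [0.748, 0.664, 0.001, 0.001]
contact_force: [-0.5, -0.2, 6.0]
opening: 0.145
finger_force: 49.1
```

Request:
send_rows(
  steps=[
    [0, 0, -0.02, 0, -1],
    [0, 0, -0.06, 0, -1],
    [0, 0, -0.1, 0, -1],
    [0, 0, -0.145, 0, -1],
    [0.03, 0.03, -0.145, 0, -1],
    [0.06, 0.06, -0.145, 0, -1],
    [0.09, 0.09, -0.145, 0, -1],
    [0.11, 0.109, -0.145, 0, -1],
    [0.11, 0.109, -0.145, 0, -1],
    [0.11, 0.109, -0.145, 0, -1],
    [0.11, 0.109, -0.145, 0, -1],
  ],
)

```text
time: 11.75
eef_pos: [0.5899, 0.0935, 0.1981]
tcp_rot: [0.748, 0.664, -0.001, -0.0]
contact_force: [0.2, 0.3, -1.6]
opening: 0.149
finger_force: 49.3
```

```bash
python3 - <<'E'
from h import *
a,s=snap('wrist','w6');cv2.imwrite('pics/w6b.png',cv2.resize(a[:,:,::-1],(800,600),interpolation=cv2.INTER_CUBIC))
C=cam('wrist',s);print(s['eef_pos'],R.from_quat(s['tcp_rot']).as_matrix().round(3),s['contact_force'],(w2px(C,(.5993,.1532,.036))*1.5625).round(1),(w2px(C,(.6035,.1929,.036))*1.5625).round(1))
E
```

```text
[0.58987883 0.09345178 0.19814233] [[ 0.118  0.993 -0.002]
 [ 0.993 -0.118 -0.   ]
 [-0.    -0.002 -1.   ]] [ 0.16338343  0.33401417 -1.57886317] [413.8 180.2] [413.1 106.7]
```

View pics/w6b.png

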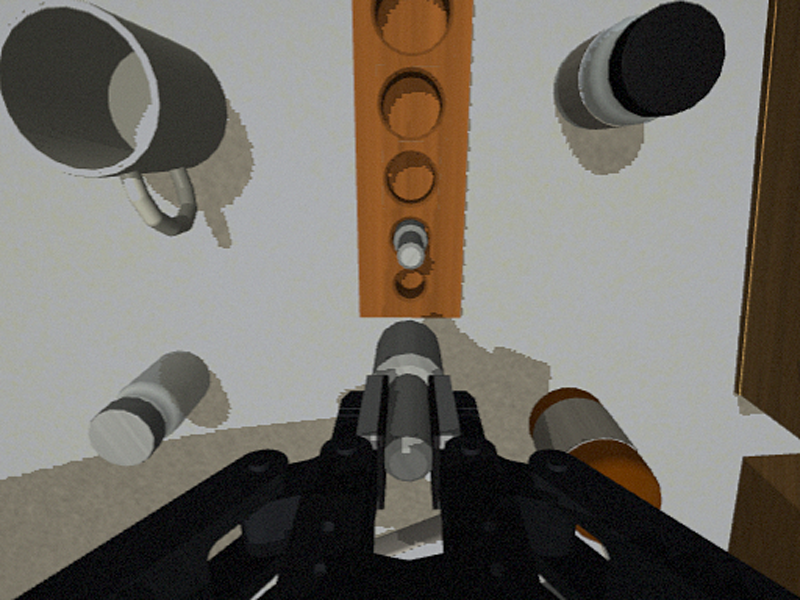

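Hole 2's mouth is centred at (411,176) and hole 3's at (412,104). The kept weight sits in hole 1. The held weight's stem top is at (408,459) and the front of its foot at v≈321.

```bash
python3 - <<'E'
from h import *
s=np.load('pics/w6.npz');C=cam('wrist',dict(eef_pos=s['p'],tcp_rot=s['q']));p=s['p']
M=R.from_quat(s['q']).as_matrix()
for n,u,z in[('h2',(411,176.5),.036),('h3',(412,104),.036),('h0',(410,284),.036),('stemtop',(408,459),p[2]+.0245)]:
    w=px2w(C,np.array(u)/1.5625-.15,z);print(n,w.round(4),(M.T@(w-p)).round(4))
for x0 in(-.004,-.002,0):
  for t in[(x0+.013,0,.053),(x0+.0105,0,.0555),(x0,.013,.04),(x0,-.013,.04)]:print(x0,t,(w2px(C,p+M@t)*1.5625).round(0))
E
```

```text
h2 [0.5978 0.1556 0.036 ] [0.0627 0.0007 0.1621]
h3 [0.6029 0.1945 0.036 ] [0.102  0.0012 0.1621]
h0 [0.5896 0.0913 0.036 ] [-0.0021  0.0002  0.1621]
stemtop [0.589  0.0951 0.2226] [ 0.0015 -0.0011 -0.0245]
-0.004 (0.009, 0, 0.053) [410. 328.]
-0.004 (0.006500000000000001, 0, 0.0555) [410. 332.]
-0.004 (-0.004, 0.013, 0.04) [444. 371.]
-0.004 (-0.004, -0.013, 0.04) [377. 371.]
-0.002 (0.011, 0, 0.053) [410. 323.]
-0.002 (0.0085, 0, 0.0555) [410. 327.]
-0.002 (-0.002, 0.013, 0.04) [444. 366.]
-0.002 (-0.002, -0.013, 0.04) [377. 366.]
0 (0.013, 0, 0.053) [410. 319.]
0 (0.0105, 0, 0.0555) [410. 322.]
0 (0, 0.013, 0.04) [444. 362.]
0 (0, -0.013, 0.04) [377. 362.]
```

Request:
send_rows(
  steps=[
    [0.03, 0.001, 0, 0, -1],
    [0.062, 0.0017, 0, 0, -1],
    [0.062, 0.0017, 0, 0, -1],
    [0.062, 0.0017, 0.04, 0, -1],
    [0.062, 0.0017, 0.075, 0, -1],
    [0.062, 0.0017, 0.09, 0, -1],
    [0.062, 0.0017, 0.097, 0, -1],
    [0.062, 0.0017, 0.1, 0, -1],
    [0.062, 0.0017, 0.1, 0, -1],
    [0.062, 0.0017, 0.1, 0, -1],
    [0.062, 0.0017, 0.1, 0, -1],
  ],
)

```text
time: 12.9
eef_pos: [0.6009, 0.1553, 0.1005]
tcp_rot: [0.748, 0.664, 0.001, 0.001]
contact_force: [0.1, 0.4, -2.7]
opening: 0.153
finger_force: 49.3
```

Request:
send_rows(
  steps=[
    [0, 0, 0.003, 0, -1],
    [0, 0, 0.006, 0, -1],
    [0, 0, 0.009, 0, -1],
    [0, 0, 0.009, 0, -1],
    [0, 0, 0.009, 0, -1],
  ],
)

```text
time: 13.4
eef_pos: [0.5997, 0.1553, 0.0895]
tcp_rot: [0.748, 0.664, -0.0, -0.0]
contact_force: [0.5, 0.7, -1.9]
opening: 0.148
finger_force: 49.3
```

Request:
send_rows(
  steps=[
    [0, 0, 0.002, 0, -1],
    [0, 0, 0.004, 0, -1],
    [0, 0, 0.006, 0, -1],
    [0, 0, 0.006, 0, -1],
  ],
)

```text
time: 13.8
eef_pos: [0.5996, 0.1552, 0.0831]
tcp_rot: [0.748, 0.664, -0.0, -0.0]
contact_force: [-0.3, -0.9, -2.5]
opening: 0.147
finger_force: 49.4
```

Request:
send_rows(
  steps=[
    [0, 0, 0.004, 0, -1],
    [0, 0, 0.008, 0, -1],
    [0, 0, 0.012, 0, -1],
    [0, 0, 0.015, 0, -1],
    [0, 0, 0.016, 0, -1],
    [0, 0, 0.0165, 0, -1],
    [0, 0, 0.0165, 0, -1],
    [0, 0, 0.0165, 0, -1],
  ],
)

```text
time: 14.6
eef_pos: [0.5997, 0.1552, 0.0671]
tcp_rot: [0.748, 0.664, -0.0, -0.0]
contact_force: [-2.4, -1.1, -1.6]
opening: 0.151
finger_force: 49.4
```

Request:
send_rows(
  steps=[
    [0, 0, 0.0008, 0, -1],
    [0, 0, 0.0016, 0, -1],
    [0, 0, 0.0016, 0, -1],
    [0, 0, 0.0016, 0, -1],
  ],
)

```text
time: 15.0
eef_pos: [0.5998, 0.1552, 0.0658]
tcp_rot: [0.748, 0.664, -0.0, -0.0]
contact_force: [-2.8, -2.8, 0.3]
opening: 0.146
finger_force: 49.6
```

Request:
send_rows(
  steps=[
    [0, 0, 0, 0, -0.5],
    [0, 0, 0, 0, -0.3],
    [0, 0, 0, 0, -0.1],
    [0, 0, 0, 0, -0.1],
    [0, 0, -0.02, 0, -0.1],
    [0, 0, -0.06, 0, -0.1],
    [0, 0, -0.11, 0, -0.1],
    [0, 0, -0.16, 0, -0.1],
    [0, 0, -0.17, 0, -0.1],
    [0, 0, -0.17, 0, -0.1],
  ],
)

```text
time: 16.0
eef_pos: [0.6016, 0.1556, 0.2396]
tcp_rot: [0.748, 0.664, 0.003, 0.002]
contact_force: [-1.8, 0.7, -1.2]
opening: 0.451
finger_force: 0.0
```

Request:
send_rows(
  steps=[
    [-0.04, 0.014, 0, 0, -0.1],
    [-0.08, 0.027, 0, 0, -0.1],
    [-0.12, 0.04, 0, 0, -0.1],
    [-0.16, 0.053, 0, 0, -0.1],
    [-0.2, 0.066, 0, 0, -0.1],
    [-0.24, 0.08, 0, 0, -0.1],
    [-0.28, 0.093, 0, 0, -0.1],
    [-0.299, 0.0992, 0, 0, -0.1],
    [-0.299, 0.0992, 0, 0, -0.1],
    [-0.299, 0.0992, 0, 0, -0.1],
  ],
)

```text
time: 17.0
eef_pos: [0.6624, -0.1525, 0.2337]
tcp_rot: [0.748, 0.664, -0.0, -0.002]
contact_force: [-0.4, 1.0, -0.3]
opening: 0.45
finger_force: 0.0
```

```bash
python3 - <<'E'
from h import *
a,s=snap('wrist','w7');b,_=snap('top','t7')
p=s['eef_pos'];print(p,s['opening'],R.from_quat(s['tcp_rot']).as_matrix().round(3))
x=cv2.resize(a[:,:,::-1],(512,384)); y=cv2.resize(b[140:240,155:360,::-1],(512,250),interpolation=cv2.INTER_CUBIC)
y=cv2.copyMakeBorder(y,0,0,0,0,0)
cv2.imwrite('pics/c7.png',np.vstack([x,y[:216]]))
C=cam('wrist',s);print(w2px(C,(.663,-.1535,.13)),w2px(C,(.663,-.1535,.09)))
E
```

```text
[ 0.66241742 -0.15251185  0.2336601 ] 0.4498293892959864 [[ 0.118  0.993 -0.003]
 [ 0.993 -0.118  0.002]
 [ 0.002 -0.003 -1.   ]]
[263.57072997 199.71522385] [263.33944784 185.94674168]
```

View pics/c7.png

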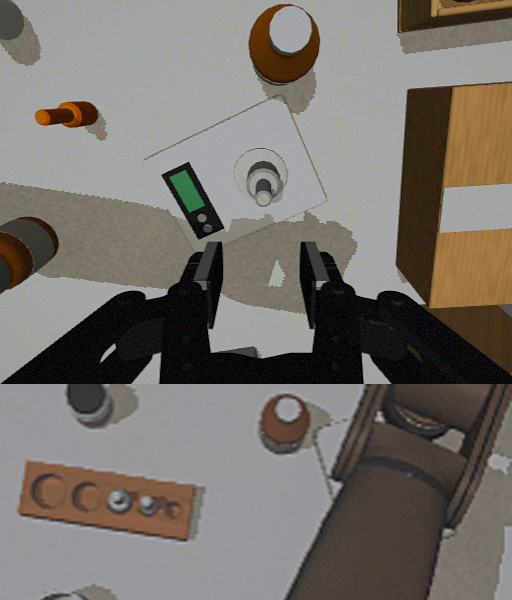

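The small weight is home in hole 2. The big weight's stem top is at (263,199), as predicted, so I'll grasp it.

Request:
send_rows(
  steps=[
    [-0.001, 0.0005, 0.03, 0, -0.1],
    [-0.001, 0.0005, 0.06, 0, -0.1],
    [-0.001, 0.0005, 0.09, 0, -0.1],
    [-0.001, 0.0005, 0.11, 0, -0.1],
    [-0.001, 0.0005, 0.123, 0, -0.1],
    [-0.001, 0.0005, 0.129, 0, -0.1],
    [-0.001, 0.0005, 0.129, 0, -0.1],
    [-0.001, 0.0005, 0.129, 0, -0.1],
  ],
)

```text
time: 17.9
eef_pos: [0.6644, -0.1543, 0.1082]
tcp_rot: [0.748, 0.664, 0.001, 0.001]
contact_force: [0.5, -0.5, 0.9]
opening: 0.447
finger_force: 0.0
```

Request:
send_rows(
  steps=[
    [0, 0, 0, 0, -1],
    [0, 0, 0, 0, -1],
    [0, 0, 0, 0, -1],
    [0, 0, 0, 0, -1],
    [0, 0, 0, 0, -1],
    [0, 0, 0, 0, -1],
    [0, 0, 0, 0, -1],
    [0, 0, 0, 0, -1],
  ],
)

```text
time: 18.7
eef_pos: [0.6641, -0.1547, 0.1083]
tcp_rot: [0.748, 0.664, 0.0, 0.001]
contact_force: [-0.9, -0.4, 5.7]
opening: 0.144
finger_force: 49.1
```

Request:
send_rows(
  steps=[
    [0, 0, -0.02, 0, -1],
    [0, 0, -0.06, 0, -1],
    [0, 0, -0.1, 0, -1],
    [0, 0, -0.125, 0, -1],
    [0.04, -0.014, -0.125, 0, -1],
    [0.08, -0.029, -0.125, 0, -1],
    [0.12, -0.043, -0.125, 0, -1],
    [0.16, -0.057, -0.125, 0, -1],
    [0.2, -0.071, -0.125, 0, -1],
    [0.24, -0.086, -0.125, 0, -1],
    [0.27, -0.1, -0.125, 0, -1],
    [0.28, -0.1, -0.125, 0, -1],
  ],
)

```text
time: 19.9
eef_pos: [0.595, 0.1386, 0.2301]
tcp_rot: [0.747, 0.665, -0.001, -0.001]
contact_force: [0.1, -0.6, -2.2]
opening: 0.146
finger_force: 49.2
```

Request:
send_rows(
  steps=[
    [0, 0, 0.03, 0, -1],
    [0, 0, 0.03, 0, -1],
    [0, 0, 0.03, 0, -1],
    [0, 0, 0.03, 0, -1],
  ],
)

```text
time: 20.3
eef_pos: [0.5979, 0.1347, 0.2025]
tcp_rot: [0.748, 0.664, 0.0, 0.0]
contact_force: [0.2, -0.2, -2.4]
opening: 0.141
finger_force: 49.2
```

```bash
python3 - <<'E'
from h import *
a,s=snap('wrist','w8');p=s['eef_pos'];M=R.from_quat(s['tcp_rot']).as_matrix();C=cam('wrist',s)
print(p,M.round(3),s['contact_force'],M.T@(np.array([.6049,.1942,p[2]])-p))
t=np.load('pics/w6.npz')['im'];T=t[280:308,246:276]
r=cv2.matchTemplate(a[260:330,230:300],T,cv2.TM_CCOEFF_NORMED);print(cv2.minMaxLoc(r)[1],np.array(cv2.minMaxLoc(r)[3])+[230,260])
g=a.astype(int).mean(2)
print('w6 col',t.astype(int).mean(2)[196:216,256:266].mean(1).round());print('w8 col',g[180:230,256:266].mean(1).round())
# hole 3: dark/orange mouth detection
h3=w2px(C,(.6032,.1945,.036));print('h3pred',h3)
# register the block against w6 holes via template around hole 3
C6=cam('wrist',dict(eef_pos=np.load('pics/w6.npz')['p'],tcp_rot=np.load('pics/w6.npz')['q']))
for x0 in(-.004,0,.004):print(x0,w2px(C,p+M@[x0+.016,0,.0558]),w2px(C,p+M@[x0+.0135,0,.0583]),w2px(C,p+M@[x0,0,-.0217]))
E
```

```text
[0.59792286 0.1347314  0.2024669 ] [[ 0.119  0.993  0.001]
 [ 0.993 -0.119 -0.   ]
 [ 0.     0.001 -1.   ]] [ 0.21625242 -0.23846661 -2.36764854] [ 5.98762935e-02 -1.57112525e-04  4.11044399e-06]
0.7085118293762207 [246 273]
w6 col [ 86.  86.  86.  85.  85.  84.  81. 150. 177.  91.  61.  64.  65.  66.
  66.  66.  65.  66.  67.  66.]
w8 col [ 87.  64.  59.  62.  61.  60.  59.  82. 124. 133. 135. 108.  81.  74.
  66.  62.  63.  62.  63.  62.  62.  64.  63.  64.  63.  63.  63.  63.
  63.  62.  62.  64.  63.  64.  63.  60.  93. 137. 135. 133. 133. 134.
 134. 135. 153. 156. 155. 156. 156. 156.]
h3pred [259.8340943  115.64154418]
-0.004 [262.65028672 204.00142489] [262.62256466 206.37284405] [263.64401591 300.80833242]
0 [262.65968468 198.04524655] [262.63165308 200.52272943] [263.66762396 292.63014254]
0.004 [262.66919466 192.01635599] [262.64084816 194.60229474] [263.69166614 284.29844826]
```

```bash
python3 - <<'E'
from h import *
for f,rr,zb in(('w6',.013,.0555),('w8',.016,.0583)):
    d=np.load(f'pics/{f}.npz');C=cam('wrist',dict(eef_pos=d['p'],tcp_rot=d['q']));M=R.from_quat(d['q']).as_matrix();p=d['p']
    for x0 in(0,.004):print(f,x0,'foot',w2px(C,p+M@[x0+rr,0,zb-.0025])[1],'shoulder',w2px(C,p+M@[x0+rr,0,zb-.04])[1],'stemfoot',w2px(C,p+M@[x0+.007,0,zb-.04])[1],'stemtop front',w2px(C,p+M@[x0+.007,0,zb-.08])[1],'back',w2px(C,p+M@[x0-.007,0,zb-.08])[1])
    g=d['im'].astype(int).mean(2)[:,256:266].mean(1).round().astype(int);print(list(enumerate(g))[180:250:1] if 0 else '', 'rows185-315',g[185:315].tolist())
C=cam('wrist',dict(eef_pos=p,tcp_rot=d['q']))
print('small top',w2px(C,(.5998,.1552,.09)))
E
```

```text
w6 0 foot 203.96768160937444 shoulder 227.93594913705684 stemfoot 238.53672374779893 stemtop front 281.80374038021387 back 311.1626358537728
w6 0.004 foot 197.9216980851828 shoulder 220.73568771772852 stemfoot 231.49586476915766 stemtop front 273.04775189439033 back 302.97205122421536
 rows185-315 [27, 32, 33, 34, 39, 48, 74, 76, 82, 85, 85, 86, 86, 86, 85, 85, 84, 81, 150, 177, 91, 61, 64, 65, 66, 66, 66, 65, 66, 67, 66, 66, 65, 66, 66, 66, 65, 66, 66, 65, 64, 93, 143, 140, 140, 139, 138, 138, 138, 156, 160, 159, 159, 162, 111, 61, 62, 65, 63, 65, 65, 65, 63, 64, 65, 65, 64, 64, 65, 63, 65, 64, 66, 64, 65, 64, 63, 65, 65, 65, 64, 65, 64, 64, 65, 63, 64, 65, 64, 63, 64, 64, 64, 60, 74, 131, 132, 131, 132, 123, 106, 112, 127, 128, 129, 95, 97, 97, 96, 97, 97, 97, 97, 96, 97, 97, 96, 96, 96, 97, 97, 93, 81, 112, 115, 116, 115, 115, 116, 116]
w8 0 foot 198.04524655000355 shoulder 220.47462860296145 stemfoot 236.24481713797257 stemtop front 277.94636779010335 back 306.84373048037475
w8 0.004 foot 192.01635599150114 shoulder 213.295978154588 stemfoot 229.3000504170505 stemtop front 269.33563244905497 back 298.77794733180394
 rows185-315 [60, 59, 82, 124, 133, 135, 108, 81, 74, 66, 62, 63, 62, 63, 62, 62, 64, 63, 64, 63, 63, 63, 63, 63, 62, 62, 64, 63, 64, 63, 60, 93, 137, 135, 133, 133, 134, 134, 135, 153, 156, 155, 156, 156, 156, 156, 156, 156, 159, 121, 63, 65, 66, 66, 67, 67, 67, 66, 66, 66, 66, 66, 67, 66, 66, 66, 67, 66, 66, 67, 67, 66, 66, 67, 65, 68, 66, 66, 65, 67, 65, 66, 65, 65, 65, 65, 64, 61, 144, 143, 141, 140, 142, 140, 142, 158, 155, 151, 145, 148, 106, 100, 100, 100, 99, 99, 99, 99, 99, 99, 100, 100, 101, 101, 96, 79, 127, 125, 126, 124, 123, 122, 123, 126, 126, 123, 120, 121, 123, 122]
small top [261.40451451 170.59363393]
```

Request:
send_rows(
  steps=[
    [0.03, 0, 0, 0, -1],
    [0.058, 0, 0, 0, -1],
    [0.0585, 0, 0, 0, -1],
    [0.0585, 0, 0.04, 0, -1],
    [0.0585, 0, 0.075, 0, -1],
    [0.0585, 0, 0.09, 0, -1],
    [0.0585, 0, 0.097, 0, -1],
    [0.0585, 0, 0.099, 0, -1],
    [0.0585, 0, 0.099, 0, -1],
    [0.0585, 0, 0.099, 0, -1],
    [0.0585, 0, 0.099, 0, -1],
    [0.0585, 0, 0.099, 0, -1],
  ],
)

```text
time: 21.55
eef_pos: [0.6047, 0.1937, 0.1038]
tcp_rot: [0.748, 0.664, 0.001, 0.0]
contact_force: [-0.1, 0.8, -2.2]
opening: 0.148
finger_force: 49.2
```

Request:
send_rows(
  steps=[
    [-0.0007, 0, 0.003, 0, -1],
    [-0.0007, 0, 0.006, 0, -1],
    [-0.0007, 0, 0.009, 0, -1],
    [-0.0007, 0, 0.011, 0, -1],
    [-0.0007, 0, 0.011, 0, -1],
    [-0.0007, 0, 0.011, 0, -1],
  ],
)

```text
time: 22.15
eef_pos: [0.604, 0.1928, 0.0915]
tcp_rot: [0.748, 0.664, -0.0, -0.0]
contact_force: [0.2, -0.7, -2.0]
opening: 0.145
finger_force: 49.2
```

Request:
send_rows(
  steps=[
    [0, 0, 0.002, 0, -1],
    [0, 0, 0.004, 0, -1],
    [0, 0, 0.006, 0, -1],
    [0, 0, 0.006, 0, -1],
  ],
)

```text
time: 22.55
eef_pos: [0.6037, 0.1928, 0.0852]
tcp_rot: [0.748, 0.664, -0.0, -0.0]
contact_force: [0.9, 0.4, -3.0]
opening: 0.147
finger_force: 49.2
```

Already 9 mm into the hole with no contact force, so I'll go on down to the bottom.

Request:
send_rows(
  steps=[
    [0, 0, 0.004, 0, -1],
    [0, 0, 0.008, 0, -1],
    [0, 0, 0.012, 0, -1],
    [0, 0, 0.015, 0, -1],
    [0, 0, 0.016, 0, -1],
    [0, 0, 0.0165, 0, -1],
    [0, 0, 0.017, 0, -1],
    [0, 0, 0.017, 0, -1],
    [0, 0, 0.017, 0, -1],
  ],
)

```text
time: 23.45
eef_pos: [0.6042, 0.1929, 0.0689]
tcp_rot: [0.748, 0.664, 0.0, 0.0]
contact_force: [-0.4, -0.1, -3.1]
opening: 0.147
finger_force: 49.2
```

Request:
send_rows(
  steps=[
    [0, 0, 0.0005, 0, -1],
    [0, 0, 0.001, 0, -1],
    [0, 0, 0.001, 0, -1],
    [0, 0, 0.001, 0, -1],
    [0, 0, 0.001, 0, -0.5],
    [0, 0, 0.001, 0, -0.3],
    [0, 0, 0.001, 0, -0.1],
    [0, 0, 0.001, 0, -0.1],
  ],
)

```text
time: 24.25
eef_pos: [0.6042, 0.1928, 0.0677]
tcp_rot: [0.748, 0.664, 0.0, 0.0]
contact_force: [-0.2, 0.3, 0.1]
opening: 0.447
finger_force: 0.0
```

Request:
send_rows(
  steps=[
    [0, 0, -0.02, 0, -0.1],
    [0, 0, -0.06, 0, -0.1],
    [0, 0, -0.11, 0, -0.1],
    [-0.05, 0, -0.15, 0, -0.1],
    [-0.1, 0, -0.15, 0, -0.1],
    [-0.1, 0, -0.15, 0, -0.1],
    [-0.1, 0, -0.15, 0, -0.1],
    [-0.1, 0, -0.15, 0, -0.1],
    [-0.1, 0, -0.15, 0, -0.1],
    [-0.1, 0, -0.15, 0, -0.1],
  ],
)

```text
time: 25.25
eef_pos: [0.5919, 0.0948, 0.2167]
tcp_rot: [0.747, 0.665, -0.001, -0.001]
contact_force: [-0.4, -0.0, -0.8]
opening: 0.448
finger_force: 0.0
```

```bash
python3 - <<'E'
from h import *
a,s=snap('wrist','w9');p=s['eef_pos'];C=cam('wrist',s);print(p,s['contact_force'],s['opening'])
for n,q in(('big',(.605,.1942)),('small',(.5998,.1552)),('kept',(.5945,.119))):
    print(n,'expected stem top',w2px(C,(*q,.09)).round(1),'shoulder',w2px(C,(*q,.05)).round(1))
g=cv2.cvtColor(a,cv2.COLOR_RGB2GRAY);hs=cv2.cvtColor(a,cv2.COLOR_RGB2HSV)
m=((hs[:,:,1]<60)&(g>90)).astype(np.uint8)
u,v=w2px(C,(.602,.17,.07)).astype(int);x0,y0=max(u-55,0),max(v-75,0)
n,l,st,c=cv2.connectedComponentsWithStats(m[y0:v+75,x0:u+55])
for i in range(1,n):
    if 15<st[i,4]<2000:print(st[i],c[i]+[x0,y0])
E
```

```text
[0.59194202 0.09479625 0.21672412] [-0.3618381  -0.02521846 -0.79256622] 0.44802324091461654
big expected stem top [264.4  64.9] shoulder [264.   68.9]
small expected stem top [263.5 117.6] shoulder [263.2 114.6]
kept expected stem top [262.1 162.3] shoulder [262.  153.8]
[ 37  28  35  38 923] [261.24268689  67.37486457]
[ 40  79  28  28 544] [261.04044118 114.02941176]
[ 43 121  20  26 308] [259.9512987  156.18831169]
```

```bash
python3 -c "
from plant import ctrl
print(ctrl.sign_off())"
```

```text
the job is handed in; nothing more can be done
None
```

The job is handed in, verdict not shown: the larger weight stood on the pan for about 10 s, and both weights are now home and released (32 mm in hole 3, 26 mm in hole 2), with nothing else touched as far as forces and pictures showed.

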